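Photograph a circuit board with a two-stage camera release

ROBOT

A 6-joint arm with a two-finger parallel gripper is mounted at the origin on the work surface. World frame = base frame: x ahead of the robot, y to its left, z up, the work surface at z = 0. Lengths are in mm, angles in rad, forces in N, time in s.
With the tool pointing down it reaches from about 325 to 850 mm from the base axis. Payload 4.4 kg.
Tool frame: the origin (TCP) lies midway between the tips of the shut fingers; the grasp point (between the pads) lies 19 mm behind it; z points along the fingers, y is the line along which they close (so a half turn about z gives the same grasp; the last joint's range is limited). The gripper opens to 94 mm and grips with 3 to 60 N. Pads are 16 mm wide; open, the fingers measure 119 mm over their backs; the gripper's body (75 mm by 177 mm) begins 78 mm behind the grasp point.
Start: joints at [-1.433, 0.207, 1.542, -0, 1.393, -0.15], TCP at [163.197, -551.356, 205.447] pointing down, gripper open.
Joint ranges: [-2.73, 2.73], [-0.86, 2.22], [0.23, 2.46], [-1.11, 4.25], [0.08, 2.63], [-2.82, 2.82]. Speed limits (rad/s): [2.79, 2.79, 3.14, 3.14, 3.14, 3.14].

INTERFACE

Orientations are given as a unit quaternion [x, y, z, w].
In Python, from plant import * gives the robot as it stands.
- The arm moves only by the tool arm_command, never from a script. Its argument "deltas" is a list of rows, each a list of 2 entries, a list of its own where there are three numbers: the shift along the tool's x, y, z in units of 0.02 m (1.0 is 0.02 m), then the turn, a rotation vector about the tool's x, y, z in units of 8 degrees (1.0 is 8 degrees). A call has 1 to 5 rows; each row shifts and turns the commanded pose from where the row before left it, along the tool's axes as they then stand; what a row does not reach is not made up. A row lasts 1/10 s, in which the tool goes at most 50 mm and 8.59 degrees, less where a joint would pass 70% of its speed; a pose out of reach is approached as far as the arm can. A call with a number of a shift or a turn outside -1 to 1 is refused whole. A call with a gripper value outside its range is refused whole. "jaw" is the opening, from 0 (shut) to 1 (fully open), set as the call begins (left out, the last holds). The fingers move at their own pace and stop on an object; the grip force is fixed at half the most. Time passes only in rows, so rows that do not move let the fingers close. It gives the time, the measured TCP pose, the force, the opening and the grip force at its end, in the units of the state.
- get_obs(): the state, without advancing time (a new reading comes with each control period).
- read_camera(name): name is "side" or "top" or "wrist"; returns (picture, depth): 400x640x3 uint8, red, green, blue; 400x640 float32, mm along the optical axis (not along the pixel's ray), 0 where there is no reading.
- camera_params(name): a dict with "mtx" (3x3 intrinsics, pixels), "extrinsics" (4x4, takes a point from world to camera coordinates). Camera axes: x right, y down, z forward; pixel columns grow to the right and rows downward; lengths in mm; the calibration is good to about 2 mm. A picture is of the moment at which its call begins: read the wrist's pose just before it. camera_params takes no time and is no camera call; for the wrist camera it gives the pose at the moment of the call.
- hand_in(): hands the job in; it is judged then, once.
Trained networks look in the newest picture that a camera, given by its name, has taken for a name from the list of things; names that differ only in an ending like _2 or _b are one class to them, and where a whole thing is asked for, a point or a joint stands for the part that bears it (a point fixed in the world has none). Each returns a list of dicts, best first, with "score" (0 to 1); they miss things now and then, are a little off and sometimes report something else, mostly with a low value. They report only what shows in the picture. A call takes as long as a camera call. They do not tell look-alikes from the thing itself.
- masks_of(target, camera): "region" (400x640 bool, what is visible of it) and "rect" ([centre column, centre row, width, height] in pixels, round what is visible of it).
- place_of(target, camera): "xy" ([column, row] in pixels: a listed point, or the origin of a listed thing).
The state is a dict: "clock": time; "joints": joint angles; "joint_velocities": joint speeds; "joint_efforts": joint torques, N m; "position": TCP position; "tool_rot": TCP orientation; "ft_force": force on the tool from outside, world axes, zero at the start; "ft_torque": the same for the moment, N m; "width": opening from 0.0 (shut) to 1.0 (fully open); "gripper_force": force on a finger pad.
Only numpy, scipy, OpenCV 4.12 (cv2) and the standard library are available. Lean on these libraries where they do the work, as an engineer would, in place of code of your own. Each camera call takes 0.05 s, during which the arm holds its last target. There are 200 camera calls.

TASK

Take a picture of the circuit board in the bench imaging station: push the board along the deck until it sits square against both fences in its far corner by the hood's hinge, and swing the raised hood fully shut over it. Only then, on the separate black camera release, half-press the key to its first click and keep it there for a good second while the camera focuses, and after that press it fully home to take the picture. Finally let the key come back up, leave the board in its corner under the shut hood, and do not shift or knock over anything else on the bench.

Things in the scene. Friction and masses are not known exactly. Their poses are not given: they have to be found in the camera images.
- station: Grey board imaging station, fixed. Deck 250 x 250 mm, 30 mm high; origin at the centre of its underside, z up, x to its far side, y to the hood's hinge (left seen from the robot). Two aluminium fences 8 mm thick, 12 mm high stand on the deck: far fence, inner face at x = +80 mm (y -116 to +94); side fence, inner face at y = +85 mm (x -62 to +88). Hinge posts behind it are 36 mm high.
- corner (a point): Point on the deck top, fixed to the station (its axes are the station's), over which the board's centre lies when the board sits square against both fences. At x = +20, y = +40 mm of the station.
- board_mid (a point): Centre of the circuit board's aluminium carrier, 6 mm above the deck. Loose on the deck, 120 mm (its x) by 90 mm (its y), edges 12 mm high, components to 20 mm; about 0.25 kg. Starts 22 to 45 mm short of its place along the station's x and 47 to 75 mm along y, turned up to 0.2 rad; seated, its axes agree with the station's.
- hood (a joint): Opening angle of the hood in rad: 0 shut (flat over the board's corner), 1.95 fully open, leaning back past upright. The hinge is stiff and the hood stays at any angle; closing takes 1 to 4 N at its edge.
- hood_hinge (a point): Fixed point on the hood's hinge axis, 65 mm above the bench, at the middle of the hood's width. The axis runs along the station's x.
- hood_edge (a point): Middle of the hood's free edge on its outer face, 147 mm from the hinge axis; moves with it. y points to the hinge, z out of the outer face (up when shut, then 68 mm above the bench). Shallow grey cover 166 mm wide (x), plate 5 mm, inner skirts 30 mm deep; a black camera head 60 x 45 mm stands out 33 mm from the outer face, 22 to 68 mm from the hinge.
- release: Separate camera release, fixed to the bench: black housing 150 x 84 mm, 34 mm high, origin at the centre of its underside, x along its length. On its top, 30 mm towards -x, one grey square key.
- key_top (a point): Centre of the key's top; moves with it. Key 56 mm (x) by 52 mm (y), top 54 mm above the bench when up. Goes straight down 14 mm: first stage 7 mm at 1.5 to 3.5 N, then the first click, where the force steps up to 8 N; second stage 7 mm more, rising to 11 N. Springs back up when let go.
- key_first (a joint): Travel of the key's first stage in m: 0 up, 0.007 at the first click.
- key_second (a joint): Travel of the key's second stage in m: 0 until the force passes 8 N, 0.007 fully home.
- multimeter: Grey hand-held multimeter lying flat, 160 x 84 x 36 mm, with a round dial (to 48 mm high). It may lie nearer to the robot than the release, or beyond it. Leave alone. Origin at the centre of its underside.
- flux: Small amber bottle, 34 mm across, 70 mm high, standing. Leave alone. Origin at the centre of its underside.
- cleaner: White bottle, 48 mm across, 130 mm high, standing. Leave alone. Origin at the centre of its underside.
- tape: Black roll of tape lying flat, 100 mm across, 24 mm high. Leave alone. Origin at the centre of its underside.
- pliers: Yellow-handled pliers lying flat, about 145 mm long, 14 mm high. Leave alone. Origin at the centre of its underside.
- reel: White reel, 60 mm across, 45 mm high, standing on end. Leave alone. Origin at the centre of its underside.
- driver: Screwdriver with a yellow handle, lying. Leave alone. Origin at its middle, on the bench.
There are look-alikes about, which are no part of the job. There is more than one size of the part that bears board_mid; the job needs the larger.

How it is judged:
By the outcome, as a careful person would: the job done as asked, in the order asked, and still so for the second after the job is handed in, with the robot touching nothing.
It also fails if it takes over 64 s, if anything falls off the work surface, if the arm or the gripper's body presses on something with over 40 N, if the wrist force passes 120 N, or if a joint passes its speed limit or range.

## Working session

There is one attempt and no reset: what is moved stays moved. The work goes in short steps, Python scripts to look and compute and a tool call to move; the robot and the scene stay as the last step left them, time stands still between calls to the robot, and variables do not carry over. Pictures are saved under pics/ and viewed, at most 10 in all, crops included, and the job is handed in when it is done.

Besides the shell and the picture viewer there is one more tool, called after "Request:" as name([rows], argument=value, ...), one row to a line, values as JSON. arm_command: Moves the arm, as the interface text tells. Its arguments: {"type":"object","properties":{"deltas":{"type":"array"},"jaw":{"type":"number"}},"required":["deltas"]}

```bash
mkdir -p pics; ls; python3 - <<'E'
from plant import *
import cv2,numpy as np
print(get_obs())
for c in ["top","side"]:
    im,d=read_camera(c); cv2.imwrite(f"pics/{c}0.png",im[:,:,::-1]); np.save(f"pics/{c}0d.npy",d)
    p=camera_params(c); print(p)
    for t in ["board_mid","corner","hood_hinge","hood_edge","key_top","release","station","multimeter","flux","cleaner","tape","pliers","reel","driver"]:
        r=place_of(t,c); 
        out=[]
        for q in r[:3]:
            u,v=q["xy"]; ui,vi=int(np.clip(u,0,639)),int(np.clip(v,0,399)); z=d[vi,ui]
            w=np.linalg.inv(p["extrinsics"])@np.r_[np.linalg.inv(p["mtx"])@[u,v,1]*z,1]
            out.append((round(q["score"],2),[int(u),int(v)],w[:3].round()))
        print(c,t,out)
E
```

```text
pics
{'clock': 0.0, 'joints': array([-1.43349222e+00,  2.07417529e-01,  1.54287865e+00, -1.54803871e-06,
        1.39347042e+00, -1.50512400e-01]), 'joint_velocities': array([ 0.00208323,  0.00012648, -0.00168575, -0.00099378,  0.00061293,
       -0.00053933]), 'joint_efforts': array([ 1.15660507e-03, -3.70874083e+01, -2.81413579e+01,  6.98958384e-02,
        3.60606518e-02, -1.65206166e-04]), 'position': array([ 163.09507385, -550.58768547,  204.32790466]), 'tool_rot': array([ 9.89662461e-01,  1.43412106e-01,  6.41674164e-06, -1.08695147e-03]), 'ft_force': array([0.22869023, 0.56112223, 0.12250802]), 'ft_torque': array([-0.06033077,  0.00149571, -0.01242837]), 'gripper_force': 0.0, 'width': 0.9976191662524277}
{'mtx': array([[457.73995322,   0.        , 318.75621065],
       [  0.        , 457.73995322, 203.73684777],
       [  0.        ,   0.        ,   1.        ]]), 'extrinsics': array([[-3.01669488e-02, -9.99455524e-01,  1.33644976e-02,
         2.24788920e+01],
       [-9.96753037e-01,  2.90813674e-02, -7.50843390e-02,
         5.60968605e+02],
       [ 7.46547996e-02, -1.5586
[... 2149 characters left out ...]
 52.])), (0.15, [266, 236], array([625., 192.,  30.]))]
side release [(0.6, [357, 189], array([ 624., -214.,   27.]))]
side station [(0.7, [315, 228], array([-238.,  832.,  719.])), (0.59, [305, 242], array([522., 137.,  29.]))]
side multimeter [(0.55, [404, 205], array([ 436., -221.,   32.]))]
side flux [(0.63, [411, 228], array([ 356., -143.,   13.]))]
side cleaner [(0.87, [289, 328], array([317., 385.,  20.])), (0.22, [306, 241], array([521., 135.,  29.]))]
side tape [(0.56, [294, 193], array([808., -84.,  -2.]))]
side pliers [(0.48, [250, 216], array([618., 246., 123.]))]
side reel [(0.15, [265, 235], array([563., 240.,  83.]))]
side driver [(0.69, [203, 302], array([549., 455.,  -1.]))]
```

```bash
python3 - <<'E'
import cv2
t=cv2.imread("pics/top0.png"); cv2.imwrite("pics/top0c.png",cv2.resize(t[80:340,140:480],(784,600),interpolation=cv2.INTER_CUBIC))
s=cv2.imread("pics/side0.png"); cv2.imwrite("pics/side0c.png",cv2.resize(s[130:360,170:470],(780,598),interpolation=cv2.INTER_CUBIC))
E
```

```text
(no output)
```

View pics/top0c.png

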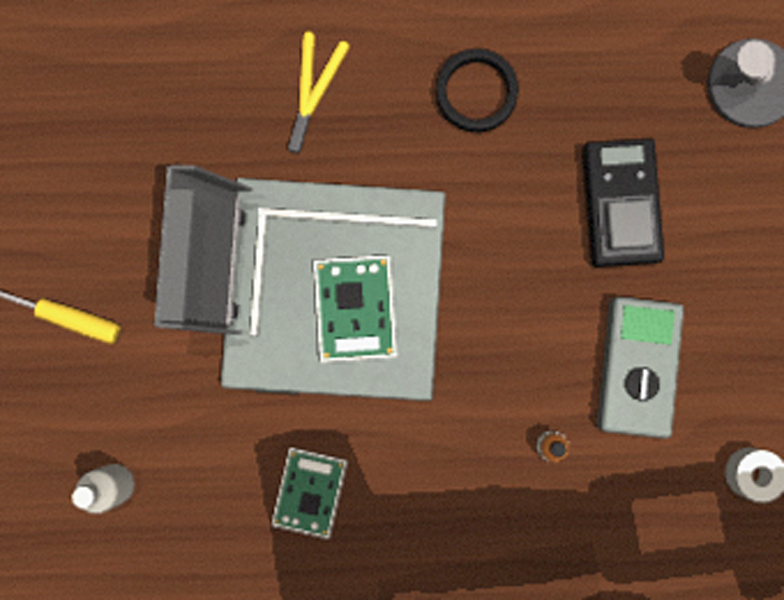

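View pics/side0c.png

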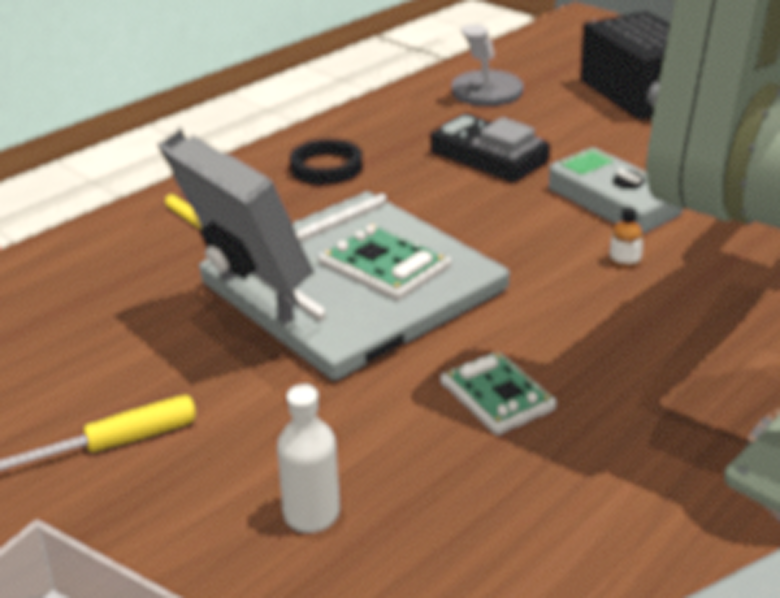

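The top view shows the larger board lying on the deck (crop px about 355,308), with the white fences to its upper left and the hood open at left (200,250). The smaller look-alike board is on the bench at (310,492). The release is at (622,200) with its key towards the robot, and the multimeter is nearer the robot at (640,368). The side view agrees.

```bash
cat > h.py <<'E'
from plant import *
import cv2,numpy as np
def pw(p,u,v,z):
    "pixel -> world at height z"
    E=np.linalg.inv(p["extrinsics"]); r=E[:3,:3]@np.linalg.inv(p["mtx"])@[u,v,1]; c=E[:3,3]
    return c+r*(z-c[2])/r[2]
def snap(c,name):
    p=camera_params(c); im,d=read_camera(c); cv2.imwrite(f"pics/{name}.png",im[:,:,::-1]); return im,d,p
E
python3 - <<'E'
from h import *
p=camera_params("top"); im=cv2.imread("pics/top0.png")
f=lambda u,v,z:pw(p,140+u/2.306,80+v/2.306,z)[:2].round(1)
print("deck R-far,R-near,L-near,L-far",*[f(*q,30) for q in[(444,192),(432,398),(222,385),(238,178)]])
print("farfence in-left,right; side near",*[f(*q,42) for q in[(264,217),(436,227),(257,334)]])
print("board",*[f(*q,42) for q in[(315,260),(390,257),(396,357),(322,362)]])
# board contour: white rim + green within region
print("hinge px", pw(p,245,191,65), "edge",pw(p,207,188,201),"key",pw(p,412,180,54),"rel",pw(p,407,170,0),"corner",pw(p,268,193,30))
print("key from masks:")
m=masks_of("key_top","top")
for q in m[:2]: print(q["score"],q["rect"])
m=masks_of("board_mid","top")
for q in m[:3]:
    c=cv2.minAreaRect(np.argwhere(q["region"])[:,::-1].astype(np.float32)); B=cv2.boxPoints(c)
    print(q["score"],q["rect"],[pw(p,*b,42)[:2].round(1).tolist() for b in B])
E
```

```text
deck R-far,R-near,L-near,L-far [671.5 -35.4] [427.  -13.3] [449.7 233.2] [695.2 210. ]
farfence in-left,right; side near [645.7 178.5] [628.1 -24. ] [508.1 189.4]
board [593.  119.6] [594.   31.3] [476.3  27.6] [473.1 114.2]
hinge px [597.79126006 201.7088852   65.        ] edge [592.86171357 271.37890099 201.        ] key [ 615.88543506 -247.59622183   54.        ] rel [ 651.27631069 -246.75438756    0.        ] corner [594.24172337 144.04757766  30.        ]
key from masks:
0.61 [414.0, 177.2, 25.0, 19.3]
0.97 [274.6, 293.6, 30.5, 37.3] [[289.1, 179.3], [378.1, 156.1], [360.4, 89.4], [271.4, 113.0]]
0.82 [294.8, 213.6, 39.1, 48.7] [[595.1, 122.9], [598.4, 32.6], [476.8, 28.3], [473.7, 118.0]]
```

Request:
arm_command([
  [[0,0,0],[0,0,0.9]],
  [[0,0,0],[0,0,0.9]],
  [[0,0,0],[0,0,0.92]],
  [[0.34,-1,0],[0,0,0]],
  [[0.34,-1,0],[0,0,0]],
], jaw=0.5)

```text
clock: 2.1
position: [180.3, -512.6, 205.3]
tool_rot: [0.999, -0.046, 0.0, -0.0]
ft_force: [0.4, 0.3, 0.4]
width: 0.611
gripper_force: 0.0
```

Request:
arm_command([
  [[0.34,-1,0],[0,0,0]],
  [[0.34,-1,0],[0,0,0]],
  [[0.34,-1,0],[0,0,0]],
  [[0.34,-1,0],[0,0,0]],
  [[0.34,-1,0],[0,0,0]],
])

```text
clock: 2.6
position: [223.8, -415.5, 205.5]
tool_rot: [0.999, -0.046, 0.0, 0.0]
ft_force: [-0.1, -0.1, -0.6]
width: 0.5
gripper_force: 0.0
```

Request:
arm_command([
  [[0.34,-1,0],[0,0,0]],
  [[0.34,-1,0],[0,0,0]],
  [[0.34,-1,0],[0,0,0]],
  [[0.34,-1,0],[0,0,0]],
  [[0.34,-1,0],[0,0,0]],
])

```text
clock: 3.1
position: [266.9, -318.8, 205.5]
tool_rot: [0.999, -0.046, 0.0, 0.0]
ft_force: [0.3, 0.8, 0.2]
width: 0.5
gripper_force: 0.0
```

Request:
arm_command([
  [[0.34,-1,0],[0,0,0]],
  [[0.34,-1,0],[0,0,0]],
  [[0.34,-1,0],[0,0,0]],
  [[0.34,-1,0],[0,0,0]],
  [[0.34,-1,0],[0,0,0]],
])

```text
clock: 3.6
position: [309.8, -222.3, 205.6]
tool_rot: [0.999, -0.046, 0.0, 0.0]
ft_force: [0.3, 0.3, -0.8]
width: 0.5
gripper_force: 0.0
```

Request:
arm_command([
  [[0.34,-1,0],[0,0,0]],
  [[0.34,-1,0],[0,0,0]],
  [[0.34,-1,0],[0,0,0]],
  [[0.34,-1,0],[0,0,0]],
  [[0.34,-1,0],[0,0,0]],
])

```text
clock: 4.1
position: [352.8, -125.9, 205.6]
tool_rot: [0.999, -0.046, 0.0, 0.0]
ft_force: [0.6, -0.6, -0.4]
width: 0.499
gripper_force: 0.0
```

Request:
arm_command([
  [[0.34,-1,0],[0,0,0]],
  [[0.34,-1,0],[0,0,0]],
  [[0.34,-1,0],[0,0,0]],
  [[0.34,-1,0],[0,0,0]],
  [[0.34,-1,0],[0,0,0]],
])

```text
clock: 4.6
position: [395.8, -29.4, 205.6]
tool_rot: [0.999, -0.046, 0.0, 0.0]
ft_force: [0.2, -0.4, -0.0]
width: 0.499
gripper_force: 0.0
```

Request:
arm_command([
  [[0.34,-1,0],[0,0,0]],
  [[0.34,-1,0],[0,0,0]],
  [[0.34,-1,0],[0,0,0]],
  [[0.34,-1,0],[0,0,0]],
  [[0.34,-1,0],[0,0,0]],
])

```text
clock: 5.1
position: [438.8, 67.1, 205.6]
tool_rot: [0.999, -0.046, 0.0, -0.0]
ft_force: [1.4, 0.5, 0.0]
width: 0.501
gripper_force: 0.0
```

```bash
python3 - <<'E'
from h import *
im,d,p=snap("wrist","w1"); o=get_obs(); print(o["clock"],o["position"],o["tool_rot"],o["ft_force"],o["width"])
for t,z in[("board_mid",36),("corner",30)]:
    print(t,[(round(q["score"],2),pw(p,*q["xy"],z).round(1)) for q in place_of(t,"wrist")[:2]])
cv2.imwrite("pics/w1.png",cv2.resize(im[:,:,::-1],(800,500)))
E
```

```text
5.15 [439.78031784  69.31403759 205.70877188] [ 9.98982953e-01 -4.50656009e-02  7.50831083e-04 -1.26018084e-03] [0.46453425 0.70251172 0.77905659] 0.49847251891282557
board_mid [(0.78, array([337. , 132.1,  36. ])), (0.76, array([530.2,  74.4,  36. ]))]
corner [(0.79, array([582.7, 134.4,  30. ]))]
```

View pics/w1.png

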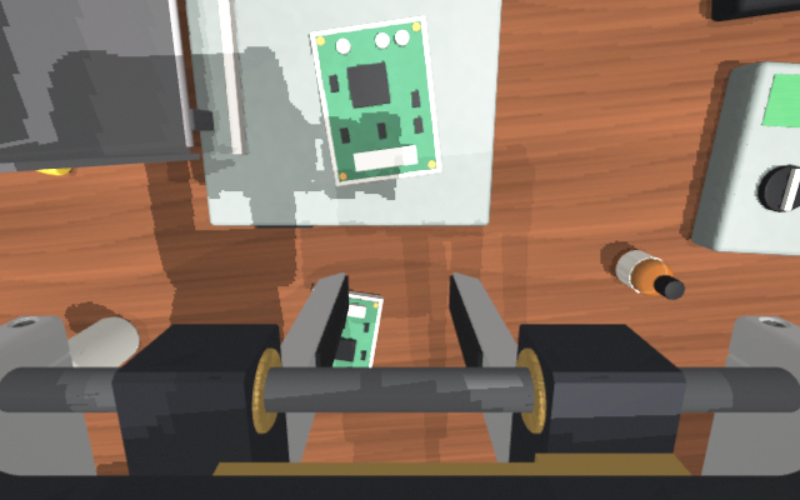

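The wrist view shows the deck's near edge level (row about 223, columns 210–488), so the tool is square to the station. The board's near edge runs from (338,185) to (441,171), clear ahead of the fingers.

```bash
python3 - <<'E'
from h import *
p=camera_params("wrist")
S=lambda w:(np.array([[.9958,-.0919],[.0919,.9958]])@(w[:2]-[560.8,98.6])).round(1)
for u,v,z in[(210,224,30),(488,222,30),(500,0,30),(338,185,42),(441,171,42),(310,31,42),(425,15,42),(243,153,42),(231,0,42)]:
    w=pw(p,u/1.25,v/1.25,z); print(w[:2].round(1),S(w))
print(S(get_obs()["position"]))
E
```

```text
[447.8 232.6] [-124.9  123.1]
[427.5 -12.6] [-122.6 -123. ]
[603.3 -28.3] [  54.  -122.5]
[473.1 113.6] [-88.7   6.8]
[476.9  27.1] [-77.  -78.9]
[591.8 120.1] [28.9 24.3]
[595.   31.6] [ 40.2 -63.5]
[506.1 187.8] [-62.7  83.8]
[618.2 176.2] [50.  82.6]
[-118.8  -43. ]
```

Request:
arm_command([
  [[0.1,-0.2,1],[0,0,0]],
  [[0.1,-0.1,1],[0,0,0]],
  [[0,-0.1,1],[0,0,0]],
  [[0,0,1],[0,0,0]],
  [[0,0,1],[0,0,0]],
])

```text
clock: 5.75
position: [442.9, 72.6, 104.8]
tool_rot: [0.999, -0.046, 0.0, 0.0]
ft_force: [0.9, 0.0, -1.1]
width: 0.5
gripper_force: 0.0
```

Request:
arm_command([
  [[0,0,1],[0,0,0]],
  [[0,0,1],[0,0,0]],
  [[0,0,1],[0,0,0]],
  [[0,0,0.5],[0,0,0]],
  [[0,0,0],[0,0,0]],
])

```text
clock: 6.25
position: [441.6, 73.0, 34.2]
tool_rot: [0.999, -0.046, -0.002, 0.0]
ft_force: [-1.0, -0.3, -0.5]
width: 0.5
gripper_force: 0.0
```

Request:
arm_command([
  [[0.5,0,0],[0,0,0]],
  [[0.4,0,0],[0,0,0]],
  [[0.4,0,0],[0,0,0]],
  [[0.4,0,0],[0,0,0]],
  [[0.4,0,0],[0,0,0]],
])

```text
clock: 6.75
position: [485.7, 69.9, 35.7]
tool_rot: [0.999, -0.046, -0.0, -0.0]
ft_force: [-3.5, 1.7, 2.5]
width: 0.501
gripper_force: 1.6
```

Request:
arm_command([
  [[0.3,0,0],[0,0,0]],
  [[0.3,0,0],[0,0,0]],
  [[0.2,0,0],[0,0,0]],
  [[0.1,0,0],[0,0,0]],
  [[0,0,0],[0,0,0]],
])

```text
clock: 7.25
position: [503.6, 67.8, 35.4]
tool_rot: [0.999, -0.046, 0.0, 0.0]
ft_force: [-1.3, -0.6, 0.1]
width: 0.499
gripper_force: 0.6
```

```bash
python3 - <<'E'
from h import *
S=lambda w:(np.array([[.9958,-.0919],[.0919,.9958]])@(w[:2]-[560.8,98.6])).round(1)
im,d,p=snap("wrist","w2"); o=get_obs(); print(o["clock"],o["position"],S(o["position"]),o["ft_force"])
cv2.imwrite("pics/w2.png",cv2.resize(im[:,:,::-1],(800,500)))
E
```

```text
7.3 [503.62530651  67.85283834  35.39698046] [-54.1 -35.9] [-0.32892673 -0.03524253 -0.21894058]
```

View pics/w2.png

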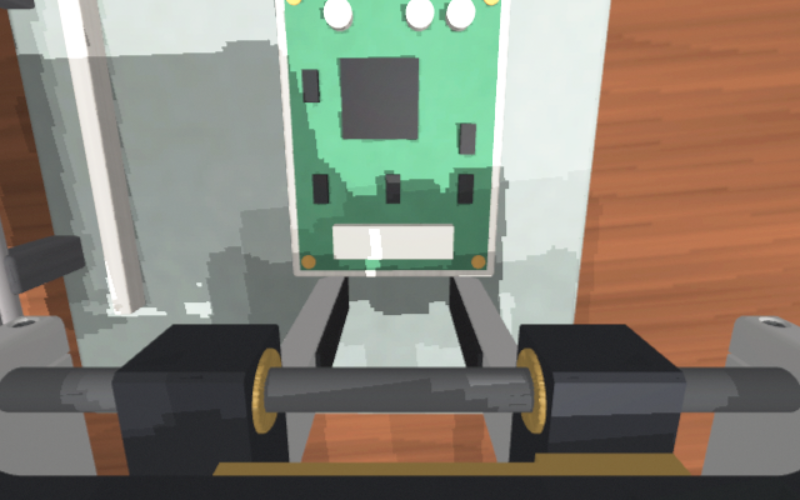

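The board is now square to the fingers, with its near edge level at row 272. I'll push on to the far fence in small steps.

Request:
arm_command([
  [[0.1,0,0],[0,0,0]],
  [[0.1,0,0],[0,0,0]],
  [[0.05,0,0],[0,0,0]],
  [[0.05,0,0],[0,0,0]],
  [[0,0,0],[0,0,0]],
])

```text
clock: 7.8
position: [507.2, 67.7, 35.2]
tool_rot: [0.999, -0.046, -0.002, -0.0]
ft_force: [-7.3, 0.7, 5.0]
width: 0.502
gripper_force: 3.4
```

Request:
arm_command([
  [[0.05,0,0],[0,0,0]],
  [[0,0,0],[0,0,0]],
])

```text
clock: 8.0
position: [507.3, 67.7, 35.0]
tool_rot: [0.999, -0.046, -0.003, -0.0]
ft_force: [-8.9, 1.1, 7.6]
width: 0.498
gripper_force: 4.3
```

Request:
arm_command([
  [[-1,0,0],[0,0,0]],
  [[0,0,-1],[0,0,0]],
  [[0,0,-1],[0,0,0]],
  [[0,0,-1],[0,0,0]],
])

```text
clock: 8.4
position: [491.5, 69.1, 96.5]
tool_rot: [0.999, -0.046, 0.002, 0.0]
ft_force: [0.2, -0.3, 1.1]
width: 0.505
gripper_force: 0.0
```

```bash
python3 - <<'E'
from h import *
S=lambda w:(np.array([[.9958,-.0919],[.0919,.9958]])@(w[:2]-[560.8,98.6])).round(1)
o=get_obs(); print(o["clock"],o["joints"],S(o["position"]),o["position"])
E
```

```text
8.4 [-3.47628253e-02  1.60265291e-01  1.83988066e+00 -8.04510060e-05
  1.13809893e+00  1.62810071e+00] [-66.3 -35.7] [491.53581636  69.13306903  96.50365025]
```

Request:
arm_command([
  [[0.84,0.64,0],[0,0,0]],
  [[0.84,0.64,0],[0,0,0]],
  [[0.84,0.64,0],[0,0,0]],
  [[0.84,0.64,0],[0,0,0]],
  [[0.84,0.64,0],[0,0,0]],
])

```text
clock: 8.9
position: [570.2, -3.1, 96.0]
tool_rot: [0.999, -0.046, 0.002, 0.0]
ft_force: [-0.2, 1.5, -0.1]
width: 0.499
gripper_force: 0.0
```

Request:
arm_command([
  [[0,0,0],[0,0,-0.95]],
  [[0,0,0],[0,0,-0.95]],
  [[0,0,0],[0,0,-0.95]],
  [[0,0,0],[0,0,-0.95]],
  [[0,0,0],[0,0,-0.95]],
])

```text
clock: 9.4
position: [569.6, -2.6, 95.9]
tool_rot: [0.959, 0.284, 0.002, 0.001]
ft_force: [-0.5, 0.8, 0.3]
width: 0.5
gripper_force: 0.0
```

Request:
arm_command([
  [[0,0,0],[0,0,-0.95]],
  [[0,0,0],[0,0,-0.95]],
  [[0,0,0],[0,0,-0.95]],
  [[0,0,0],[0,0,-0.95]],
  [[0,0,0],[0,0,-0.95]],
])

```text
clock: 9.9
position: [569.6, -2.6, 95.9]
tool_rot: [0.814, 0.581, 0.001, 0.001]
ft_force: [-0.1, 0.2, 0.4]
width: 0.5
gripper_force: 0.0
```

Request:
arm_command([
  [[0,0,0],[0,0,-0.95]],
  [[0,0,0],[0,0,-0.8]],
  [[0,0,0],[0,0,0]],
])

```text
clock: 10.2
position: [569.3, -2.5, 95.8]
tool_rot: [0.739, 0.674, 0.001, 0.001]
ft_force: [0.3, 0.1, 0.1]
width: 0.501
gripper_force: 0.0
```

```bash
python3 - <<'E'
from h import *
from scipy.spatial.transform import Rotation as R
S=lambda w:(np.array([[.9958,-.0919],[.0919,.9958]])@(w[:2]-[560.8,98.6])).round(1)
im,d,p=snap("wrist","w3"); o=get_obs(); print(o["clock"],o["joints"],S(o["position"]),o["position"],R.from_quat(o["tool_rot"]).as_matrix()[:,0])
cv2.imwrite("pics/w3.png",cv2.resize(im[:,:,::-1],(800,500)))
E
```

```text
10.25 [-1.56351980e-01  3.05168329e-01  1.66050794e+00 -4.36963761e-05
  1.17338544e+00 -6.20099619e-02] [ 17.5 -99.9] [569.08258598  -2.45887656  95.79032139] [ 9.41855930e-02  9.95554637e-01 -1.97099134e-04]
```

View pics/w3.png

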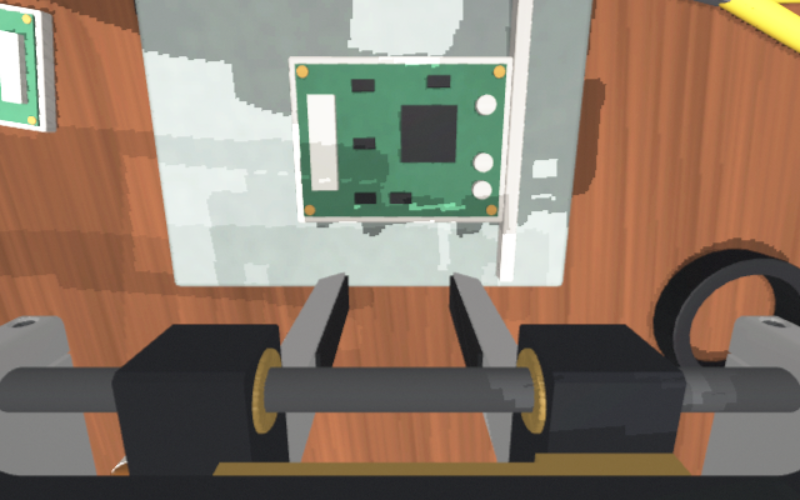

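The board sits square against the far fence (columns 505–512). I'll lower the tool and push towards the hinge.

Request:
arm_command([
  [[0,0,1],[0,0,0]],
  [[0,0,1],[0,0,0]],
  [[0,0,1],[0,0,0]],
  [[0.4,0,0],[0,0,0]],
  [[0.4,0,0],[0,0,0]],
])

```text
clock: 10.75
position: [569.3, 13.8, 35.3]
tool_rot: [0.739, 0.673, -0.001, -0.0]
ft_force: [-0.7, -1.8, -0.2]
width: 0.499
gripper_force: 0.8
```

Request:
arm_command([
  [[0.4,0,0],[0,0,0]],
  [[0.4,0,0],[0,0,0]],
  [[0.4,0,0],[0,0,0]],
  [[0.4,0,0],[0,0,0]],
  [[0.4,0,0],[0,0,0]],
])

```text
clock: 11.25
position: [574.0, 53.7, 36.5]
tool_rot: [0.739, 0.674, 0.0, 0.001]
ft_force: [-0.8, -4.1, 3.2]
width: 0.5
gripper_force: 2.0
```

Request:
arm_command([
  [[0.4,0,0],[0,0,0]],
  [[0.3,0,0],[0,0,0]],
  [[0.3,0,0],[0,0,0]],
  [[0.2,0,0],[0,0,0]],
  [[0,0,0],[0,0,0]],
])

```text
clock: 11.75
position: [575.3, 78.5, 35.3]
tool_rot: [0.739, 0.674, 0.0, -0.0]
ft_force: [-0.6, -0.5, 0.7]
width: 0.498
gripper_force: 0.1
```

Request:
arm_command([
  [[0.1,0,0],[0,0,0]],
  [[0.1,0,0],[0,0,0]],
  [[0,0,0],[0,0,0]],
])

```text
clock: 12.05
position: [575.4, 81.7, 35.1]
tool_rot: [0.739, 0.674, -0.0, -0.0]
ft_force: [1.2, -1.2, 1.2]
width: 0.5
gripper_force: 0.8
```

Request:
arm_command([
  [[0.05,0,0],[0,0,0]],
  [[0.05,0,0],[0,0,0]],
  [[0.05,0,0],[0,0,0]],
  [[0,0,0],[0,0,0]],
])

```text
clock: 12.45
position: [575.5, 84.1, 35.2]
tool_rot: [0.739, 0.674, -0.001, -0.0]
ft_force: [-0.2, -3.2, 0.5]
width: 0.5
gripper_force: 1.7
```

Request:
arm_command([
  [[0.05,0,0],[0,0,0]],
  [[0.05,0,0],[0,0,0]],
  [[0,0,0],[0,0,0]],
])

```text
clock: 12.75
position: [575.5, 84.3, 35.2]
tool_rot: [0.739, 0.674, -0.002, 0.001]
ft_force: [-1.4, -7.8, 1.5]
width: 0.497
gripper_force: 4.2
```

Request:
arm_command([
  [[-1,0,0],[0,0,0]],
  [[0,0,-1],[0,0,0]],
  [[0,0,-1],[0,0,0]],
  [[0,0,-1],[0,0,0]],
  [[0,0,-1],[0,0,0]],
])

```text
clock: 13.25
position: [574.3, 67.6, 116.2]
tool_rot: [0.739, 0.674, 0.001, -0.001]
ft_force: [0.2, -0.4, 0.6]
width: 0.504
gripper_force: 0.0
```

```bash
python3 - <<'E'
from h import *
im,d,p=snap("wrist","w4"); o=get_obs(); print(o["clock"],o["position"])
cv2.imwrite("pics/w4.png",cv2.resize(im[:,:,::-1],(800,500)))
E
```

```text
13.3 [577.08231261  67.59284466 120.16469417]
```

View pics/w4.png

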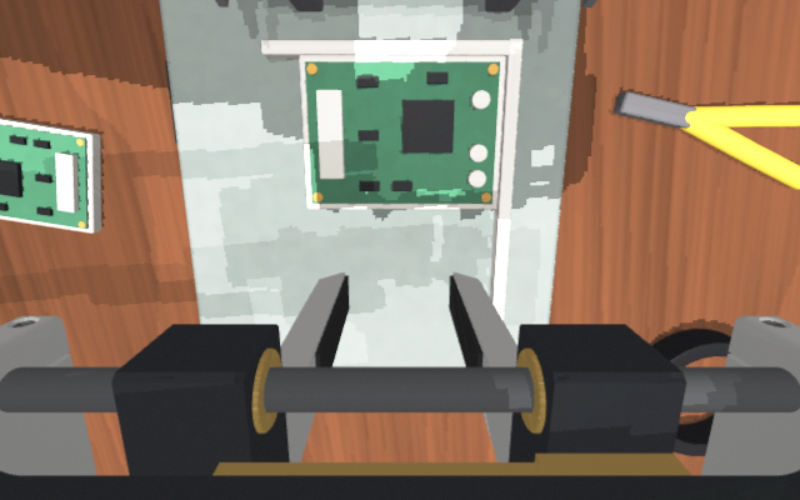

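```bash
python3 - <<'E'
from h import *
S=lambda w:(np.array([[.9958,-.0919],[.0919,.9958]])@(w[:2]-[560.8,98.6])).round(1)
o=get_obs();c=np.linalg.inv(camera_params("wrist")["extrinsics"])[:3,3]
print(o["position"],S(o["position"]),c,S(c))
E
```

```text
[577.08231261  67.59284466 120.16469417] [ 19.1 -29.4] [582.03745504 137.27943571 298.9043124 ] [17.6 40.5]
```

Request:
arm_command([
  [[0.4,-1,0],[0,0,0]],
  [[0.4,-1,0],[0,0,0]],
  [[0.4,-1,0],[0,0,0]],
  [[0.4,-1,0],[0,0,0]],
  [[0.4,-1,0],[0,0,0]],
])

```text
clock: 13.8
position: [477.3, 116.7, 114.9]
tool_rot: [0.739, 0.674, 0.0, -0.001]
ft_force: [-1.3, -0.3, -0.2]
width: 0.502
gripper_force: 0.0
```

Request:
arm_command([
  [[0,-0.3,1],[0,0,0]],
  [[0,0,1],[0,0,0]],
  [[0,0,1],[0,0,0]],
  [[0,0,1],[0,0,0]],
  [[0,0.1,0],[0,0,0]],
])

```text
clock: 14.3
position: [471.0, 116.4, 32.4]
tool_rot: [0.739, 0.674, -0.002, -0.003]
ft_force: [-0.5, -0.2, -0.8]
width: 0.497
gripper_force: 0.0
```

Request:
arm_command([
  [[0,0.2,0],[0,0,0]],
  [[0,0.1,0],[0,0,0]],
  [[0,0.1,0],[0,0,0]],
  [[0,0,0],[0,0,0]],
])

```text
clock: 14.7
position: [483.7, 115.2, 36.5]
tool_rot: [0.739, 0.674, 0.001, 0.001]
ft_force: [0.2, 0.5, 0.1]
width: 0.496
gripper_force: 0.0
```

Request:
arm_command([
  [[0,0.05,0],[0,0,0]],
  [[0,0.05,0],[0,0,0]],
  [[0,0,0],[0,0,0]],
])

```text
clock: 15.0
position: [484.5, 114.9, 35.6]
tool_rot: [0.739, 0.674, 0.0, 0.0]
ft_force: [-0.8, 0.2, -0.2]
width: 0.498
gripper_force: 0.0
```

Request:
arm_command([
  [[0,0.05,0],[0,0,0]],
  [[0,0.05,0],[0,0,0]],
  [[0,0,0],[0,0,0]],
])

```text
clock: 15.3
position: [486.5, 114.8, 35.5]
tool_rot: [0.739, 0.674, 0.0, 0.0]
ft_force: [0.6, -0.3, 0.2]
width: 0.498
gripper_force: 0.0
```

Request:
arm_command([
  [[0,0.05,0],[0,0,0]],
  [[0,0.05,0],[0,0,0]],
  [[0,0,0],[0,0,0]],
])

```text
clock: 15.6
position: [487.4, 114.6, 35.3]
tool_rot: [0.739, 0.674, -0.001, -0.001]
ft_force: [-3.0, -0.1, 2.3]
width: 0.502
gripper_force: 1.8
```

Request:
arm_command([
  [[0,0.05,0],[0,0,0]],
  [[0,0.05,0],[0,0,0]],
  [[0,0,0],[0,0,0]],
])

```text
clock: 15.9
position: [488.5, 114.3, 35.2]
tool_rot: [0.739, 0.674, -0.002, -0.001]
ft_force: [-6.0, -0.1, 5.7]
width: 0.501
gripper_force: 4.0
```

Request:
arm_command([
  [[0,-0.8,0],[0,0,0]],
  [[0,0,-1],[0,0,0]],
  [[0,0,-1],[0,0,0]],
  [[0,0,-1],[0,0,0]],
  [[0,0,-1],[0,0,0]],
], jaw=0)

```text
clock: 16.4
position: [475.2, 115.8, 116.4]
tool_rot: [0.739, 0.674, 0.001, 0.001]
ft_force: [0.8, 0.8, 0.0]
width: 0.112
gripper_force: 0.0
```

Request:
arm_command([
  [[0,0,-1],[0,0,0]],
  [[0,0,-1],[0,0,0]],
  [[0,0,-1],[0,0,0]],
  [[0,0,-1],[0,0,0]],
  [[0,0,-1],[0,0,0]],
])

```text
clock: 16.9
position: [475.1, 115.8, 216.5]
tool_rot: [0.739, 0.674, 0.001, 0.001]
ft_force: [-0.3, 0.7, -0.4]
width: 0.007
gripper_force: 0.0
```

```bash
python3 - <<'E'
from h import *
M=np.array([[.9958,-.0919],[.0919,.9958]])
for c in["top","side"]:
    p=camera_params(c); d=np.load(f"pics/{c}0d.npy"); v,u=np.mgrid[:400,:640]
    P=(np.linalg.inv(p["mtx"])@np.c_[u.ravel(),v.ravel(),np.ones(u.size)].T)*d.ravel()
    W=(np.linalg.inv(p["extrinsics"])@np.r_[P,np.ones((1,P.shape[1]))])[:3].T[d.ravel()>0]
    s=np.c_[(W[:,:2]-[560.8,98.6])@M.T,W[:,2]]
    k=s[(s[:,0]>-80)&(s[:,0]<120)&(s[:,1]>90)&(s[:,1]<230)&(s[:,2]>55)&(s[:,2]<240)]
    print(c,len(k))
    for a in range(55,225,10):
        q=k[(k[:,2]>=a)&(k[:,2]<a+10)]
        if len(q)>4: print(a,len(q),np.percentile(q[:,1],[2,50,98]).round(),np.percentile(q[:,0],[2,50,98]).round())
o=get_obs();print(o["clock"],M@(o["position"][:2]-[560.8,98.6]),o["position"])
E
```

```text
top 2304
55 22 [112. 115. 118.] [-40.  17.  85.]
65 153 [113. 118. 122.] [-54.  19.  93.]
75 118 [119. 122. 125.] [-53.  20.  97.]
85 132 [111. 126. 129.] [-55.  23. 100.]
95 131 [101. 129. 132.] [-59.  23. 100.]
105 137 [103. 132. 136.] [-60.  24. 101.]
115 149 [106. 136. 139.] [-55.  22. 101.]
125 139 [110. 139. 143.] [-56.  28. 102.]
135 166 [113. 143. 147.] [-60.  25. 101.]
145 156 [116. 147. 149.] [-61.  23. 101.]
155 50 [120. 148. 152.] [-59.  86. 103.]
165 32 [124. 152. 156.] [-61.  96. 102.]
175 34 [126. 155. 160.] [-62.  91. 103.]
185 38 [130. 158. 163.] [-62.  93. 102.]
195 162 [134. 166. 170.] [-61.  26. 102.]
205 642 [138. 152. 168.] [-59.  14. 101.]
215 43 [138. 141. 147.] [-53.  14.  82.]
side 1958
55 22 [119. 123. 127.] [-52. -39.  14.]
65 37 [120. 124. 126.] [-64. -34.   4.]
75 34 [125. 127. 150.] [-66. -31.  10.]
85 80 [102. 131. 163.] [-64. -18.  55.]
95 110 [103. 135. 167.] [-66. -13.  96.]
105 132 [106. 139. 168.] [-65. -12.  93.]
115 174 [109. 150. 164.] [-65.  -2.  92.]
125 137 [112. 145. 154.] [-67.  -5.  93.]
135 101 [115. 147. 150.] [-67. -33.  95.]
145 101 [119. 150. 153.] [-65. -38.  92.]
155 108 [123. 154. 157.] [-66. -36.  95.]
165 106 [125. 157. 160.] [-65. -38.  95.]
175 107 [128. 161. 164.] [-65. -36.  95.]
185 115 [134. 164. 167.] [-65. -34.  92.]
195 220 [136. 165. 170.] [-65.   0. 100.]
205 373 [139. 151. 168.] [-63.   5. 100.]
16.9 [-86.89651329   9.24094095] [475.1231136  115.7868315  216.48972506]
```

Request:
arm_command([
  [[0.5,0,-1],[0,0,0]],
  [[0.5,0,-1],[0,0,0]],
  [[0.5,0,-1],[0,0,0]],
  [[1,1,0],[0,0,0]],
  [[1,1,0],[0,0,0]],
])

```text
clock: 17.4
position: [522.5, 182.6, 277.2]
tool_rot: [0.739, 0.674, 0.002, 0.001]
ft_force: [0.1, -0.6, 0.5]
width: 0.01
gripper_force: 0.0
```

Request:
arm_command([
  [[1,1,0],[0,0,0]],
  [[1,1,0],[0,0,0]],
  [[1,1,0],[0,0,0]],
  [[1,0.2,0],[0,0,0]],
  [[1,0.2,0],[0,0,0]],
])

```text
clock: 17.9
position: [598.9, 275.9, 275.0]
tool_rot: [0.739, 0.674, 0.0, 0.0]
ft_force: [-0.2, 0.5, 0.5]
width: 0.003
gripper_force: 0.0
```

Request:
arm_command([
  [[1,0,0.6],[0,0,0]],
  [[0,0,1],[0,0,0]],
  [[0,0,1],[0,0,0]],
  [[0,0,1],[0,0,0]],
  [[0,0,1],[0,0,0]],
])

```text
clock: 18.4
position: [599.0, 295.6, 181.6]
tool_rot: [0.739, 0.674, -0.0, 0.0]
ft_force: [0.1, 1.1, 0.4]
width: 0.007
gripper_force: 0.0
```

```bash
python3 - <<'E'
from h import *
M=np.array([[.9958,-.0919],[.0919,.9958]])
o=get_obs();print(o["clock"],M@(o["position"][:2]-[560.8,98.6]),o["position"],o["ft_force"])
r=125
# waypoints TCP (sy,z) with hinge sy 113
for t in np.arange(1.95,-.01,-.15):
    y=113-r*np.cos(t)+3*np.sin(t)+8; z=65+r*np.sin(t)+3*np.cos(t); print(round(t,2),round(y),round(z))
E
```

```text
18.4 [ 19.97441988 199.64654245] [599.03562617 295.55992007 181.57473859] [0.09502883 1.14586531 0.39823695]
1.95 170 180
1.8 152 186
1.65 134 189
1.5 115 190
1.35 97 188
1.2 79 183
1.05 61 175
0.9 46 165
0.75 32 152
0.6 20 138
0.45 10 122
0.3 2 105
0.15 -2 87
0.0 -4 68
```

Request:
arm_command([
  [[-0.7,0,-0.05],[0,0,0]],
  [[-0.7,0,-0.05],[0,0,0]],
  [[-0.7,0,-0.05],[0,0,0]],
  [[-0.7,0,-0.05],[0,0,0]],
  [[-0.7,0,-0.1],[0,0,0]],
])

```text
clock: 18.9
position: [593.6, 224.3, 190.8]
tool_rot: [0.739, 0.674, 0.001, 0.001]
ft_force: [0.5, 3.3, -2.1]
width: 0.002
gripper_force: 1.5
```

Request:
arm_command([
  [[-0.7,0,0],[0,0,0]],
  [[-0.9,0,0.1],[0,0,0]],
  [[-0.9,0,0.25],[0,0,0]],
  [[-0.9,0,0.4],[0,0,0]],
])

```text
clock: 19.3
position: [587.0, 156.0, 174.5]
tool_rot: [0.739, 0.674, 0.0, 0.0]
ft_force: [0.6, 2.5, 0.0]
width: 0.004
gripper_force: 1.1
```

Request:
arm_command([
  [[-0.75,0,0.5],[0,0,0]],
  [[-0.7,0,0.65],[0,0,0]],
  [[-0.6,0,0.7],[0,0,0]],
  [[-0.5,0,0.8],[0,0,0]],
  [[0,0,0],[0,0,0]],
])

```text
clock: 19.8
position: [579.2, 104.6, 117.6]
tool_rot: [0.739, 0.673, -0.003, -0.002]
ft_force: [0.0, 0.6, -0.1]
width: 0.008
gripper_force: 0.0
```

Request:
arm_command([
  [[-0.4,0,0.85],[0,0,0]],
  [[-0.2,0,0.8],[0,0,0]],
  [[-0.1,0,0.4],[0,0,0]],
  [[0,0,0],[0,0,0]],
])

```text
clock: 20.2
position: [579.5, 92.6, 79.0]
tool_rot: [0.739, 0.674, -0.001, -0.001]
ft_force: [-0.4, -0.1, -0.1]
width: 0.003
gripper_force: 0.0
```

```bash
python3 - <<'E'
from h import *
im,d,p=snap("side","s2"); o=get_obs(); print(o["clock"],o["position"],o["ft_force"])
cv2.imwrite("pics/s2.png",cv2.resize(im[130:360,170:470,::-1],(780,598)))
E
```

```text
20.25 [580.22161174  92.89681523  79.95068154] [-0.38135695 -0.14342448 -0.69640234]
```

View pics/s2.png

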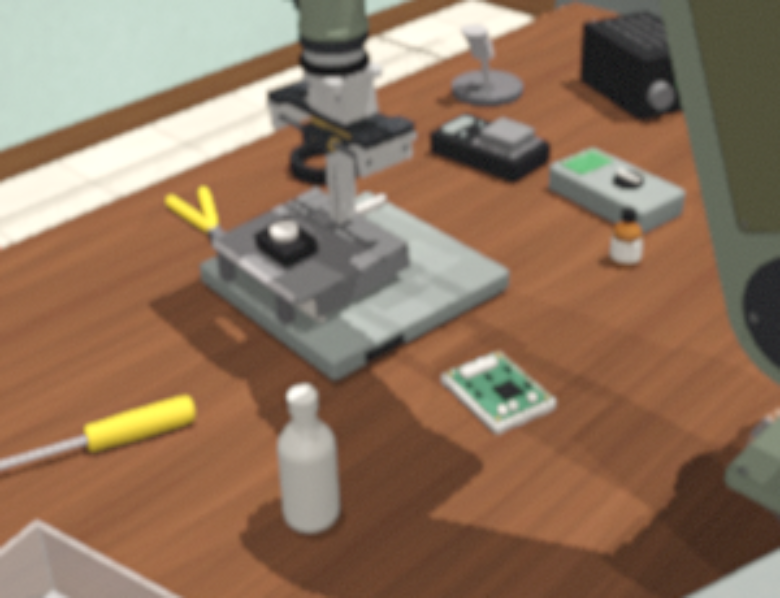

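The hood is nearly shut (780x598 picture, about 310,255). I'll press it down the last few mm.

Request:
arm_command([
  [[0,0,0.3],[0,0,0]],
  [[0,0,0.2],[0,0,0]],
  [[0,0,0.1],[0,0,0]],
  [[0,0,0],[0,0,0]],
])

```text
clock: 20.65
position: [580.8, 93.1, 68.4]
tool_rot: [0.739, 0.674, 0.0, -0.0]
ft_force: [0.1, -0.7, -0.4]
width: 0.008
gripper_force: 0.0
```

Request:
arm_command([
  [[0,0,0.1],[0,0,0]],
  [[0,0,0.05],[0,0,0]],
  [[0,0,0],[0,0,0]],
])

```text
clock: 20.95
position: [580.8, 93.2, 68.1]
tool_rot: [0.739, 0.674, -0.0, -0.0]
ft_force: [-5.7, -0.1, 13.3]
width: 0.006
gripper_force: 6.7
```

Request:
arm_command([
  [[0,0,-1],[0,0,0]],
  [[0,0,-1],[0,0,0]],
  [[-1,0.2,-1],[0,0,0]],
  [[-1,0.2,-0.6],[0,0,0]],
  [[-1,0.2,0],[0,0,0]],
])

```text
clock: 21.45
position: [588.9, 31.7, 140.2]
tool_rot: [0.739, 0.674, 0.002, 0.002]
ft_force: [0.2, -0.2, 0.7]
width: 0.007
gripper_force: 0.0
```

Request:
arm_command([
  [[-1,0.2,0],[0,0,0]],
  [[-1,0.2,0],[0,0,0]],
  [[-1,0.2,0],[0,0,0]],
  [[-1,0.2,0],[0,0,0]],
  [[-1,0.2,0],[0,0,0]],
])

```text
clock: 21.95
position: [597.7, -69.9, 137.3]
tool_rot: [0.739, 0.674, -0.0, -0.0]
ft_force: [0.2, -0.3, 0.8]
width: 0.006
gripper_force: 0.0
```

Request:
arm_command([
  [[-1,0.2,0],[0,0,0]],
  [[-1,0.2,0],[0,0,0]],
  [[-1,0.2,0],[0,0,0]],
  [[-1,0.2,0],[0,0,0]],
  [[-1,0.2,0],[0,0,0]],
])

```text
clock: 22.45
position: [608.6, -171.7, 137.3]
tool_rot: [0.739, 0.674, -0.0, -0.0]
ft_force: [-0.1, -0.7, -0.2]
width: 0.004
gripper_force: 0.0
```

Request:
arm_command([
  [[-1,0.2,0],[0,0,0]],
  [[-1,0.2,0],[0,0,0]],
  [[-1,0.2,0],[0,0,0]],
  [[0,0,0],[0,0,0]],
])

```text
clock: 22.85
position: [615.3, -234.8, 137.5]
tool_rot: [0.74, 0.673, -0.0, 0.001]
ft_force: [-0.5, 0.3, 0.5]
width: 0.004
gripper_force: 0.0
```

```bash
python3 - <<'E'
from h import *
im,d,p=snap("top","t2"); 
for u,v in[(412,180),(414,177.2),(413.6,177.1)]: print(pw(p,u,v,54)[:2])
a=im[80:340,140:480]
wi,wd,wp=snap("wrist","w5"); o=get_obs(); print(o["clock"],o["position"],o["ft_force"])
print([(q["score"],pw(wp,*q["xy"],54)[:2]) for q in place_of("key_top","wrist")[:2]])
b=np.vstack([cv2.resize(a,(392,300)),cv2.resize(wi,(392,245))]); cv2.imwrite("pics/tw.png",b[:,:,::-1])
E
```

```text
[ 615.88543506 -247.59622183]
[ 623.34912965 -253.366129  ]
[ 623.65212692 -252.2939531 ]
22.95 [ 614.97526539 -231.82423239  137.17808186] [-0.34182733  0.50095456 -0.37983668]
[(0.86, array([ 623.65315947, -250.03770826]))]
```

View pics/tw.png

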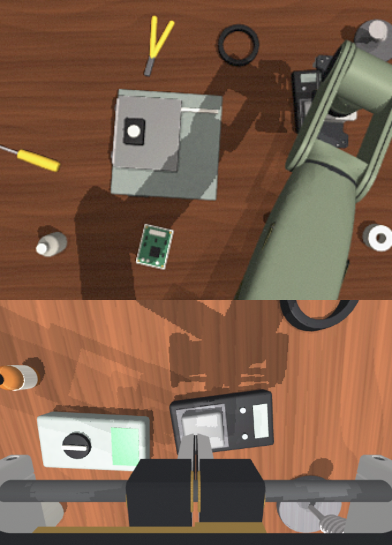

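The top view shows the hood shut flat over the corner. The wrist view shows the key just beside the fingertips (about 205,425), measured at (623,-251).

Request:
arm_command([
  [[-0.93,0.5,0],[0,0,0]],
  [[0,0,1],[0,0,0]],
  [[0,0,1],[0,0,0]],
  [[0,0,1],[0,0,0]],
  [[0,0,0.75],[0,0,0]],
])

```text
clock: 23.5
position: [622.8, -249.3, 61.0]
tool_rot: [0.738, 0.674, -0.0, -0.001]
ft_force: [0.5, -0.1, -0.5]
width: 0.005
gripper_force: 0.0
```

Request:
arm_command([
  [[0,0,0],[0,0,0]],
  [[0,0,0.1],[0,0,0]],
  [[0,0,0.1],[0,0,0]],
  [[0,0,0.05],[0,0,0]],
  [[0,0,0],[0,0,0]],
])

```text
clock: 24.0
position: [623.7, -251.2, 58.2]
tool_rot: [0.739, 0.674, 0.0, 0.001]
ft_force: [0.1, 0.4, 0.6]
width: 0.007
gripper_force: 0.0
```

Request:
arm_command([
  [[0,0,0.15],[0,0,0]],
  [[0,0,0.1],[0,0,0]],
  [[0,0,0.1],[0,0,0]],
  [[0,0,0.05],[0,0,0]],
  [[0,0,0],[0,0,0]],
])

```text
clock: 24.5
position: [623.8, -251.2, 49.8]
tool_rot: [0.739, 0.674, 0.0, 0.001]
ft_force: [0.2, -0.6, 2.4]
width: 0.003
gripper_force: 1.3
```

Request:
arm_command([
  [[0,0,0.05],[0,0,0]],
  [[0,0,0.05],[0,0,0]],
  [[0,0,0],[0,0,0]],
])

```text
clock: 24.8
position: [623.8, -251.2, 47.7]
tool_rot: [0.739, 0.674, 0.0, 0.001]
ft_force: [1.2, -1.2, 3.8]
width: 0.004
gripper_force: 1.6
```

Request:
arm_command([
  [[0,0,0.05],[0,0,0]],
  [[0,0,0],[0,0,0]],
])

```text
clock: 25.0
position: [623.8, -251.3, 47.3]
tool_rot: [0.739, 0.674, 0.0, 0.001]
ft_force: [0.2, -0.2, 6.0]
width: 0.008
gripper_force: 2.7
```

Request:
arm_command([
  [[0,0,0],[0,0,0]],
  [[0,0,0],[0,0,0]],
  [[0,0,0],[0,0,0]],
  [[0,0,0],[0,0,0]],
  [[0,0,0],[0,0,0]],
])

```text
clock: 25.5
position: [623.8, -251.2, 47.3]
tool_rot: [0.739, 0.674, 0.0, 0.001]
ft_force: [-1.2, 0.6, 6.0]
width: 0.006
gripper_force: 2.7
```

Request:
arm_command([
  [[0,0,0],[0,0,0]],
  [[0,0,0],[0,0,0]],
  [[0,0,0],[0,0,0]],
  [[0,0,0],[0,0,0]],
  [[0,0,0],[0,0,0]],
])

```text
clock: 26.0
position: [623.8, -251.3, 47.3]
tool_rot: [0.739, 0.674, 0.0, 0.001]
ft_force: [0.5, -0.7, 5.1]
width: 0.008
gripper_force: 2.7
```

Request:
arm_command([
  [[0,0,0],[0,0,0]],
  [[0,0,0],[0,0,0]],
  [[0,0,0],[0,0,0]],
  [[0,0,0],[0,0,0]],
  [[0,0,0],[0,0,0]],
])

```text
clock: 26.5
position: [623.8, -251.2, 47.3]
tool_rot: [0.739, 0.674, 0.0, 0.001]
ft_force: [-0.2, -0.3, 6.3]
width: 0.001
gripper_force: 2.7
```

Held at the first click for 1.5 s. Now I'll press fully home.

Request:
arm_command([
  [[0,0,0.1],[0,0,0]],
  [[0,0,0.1],[0,0,0]],
  [[0,0,0.1],[0,0,0]],
  [[0,0,0.1],[0,0,0]],
  [[0,0,0],[0,0,0]],
])

```text
clock: 27.0
position: [623.9, -251.3, 40.4]
tool_rot: [0.739, 0.674, 0.0, 0.001]
ft_force: [-2.1, 0.1, 10.6]
width: 0.004
gripper_force: 5.3
```

Request:
arm_command([
  [[0,0,0.05],[0,0,0]],
  [[0,0,0.05],[0,0,0]],
  [[0,0,0],[0,0,0]],
])

```text
clock: 27.3
position: [624.1, -251.4, 40.0]
tool_rot: [0.739, 0.674, 0.0, 0.001]
ft_force: [-3.6, 2.0, 15.8]
width: 0.005
gripper_force: 8.1
```

Fully home: 40.0 mm, 15.8 N, stalled. Next I'll release the key and lift clear.

Request:
arm_command([
  [[0,0,0],[0,0,0]],
  [[0,0,-0.4],[0,0,0]],
  [[0,0,-0.5],[0,0,0]],
  [[0,0,-1],[0,0,0]],
  [[0,0,-1],[0,0,0]],
])

```text
clock: 27.8
position: [621.6, -249.9, 93.1]
tool_rot: [0.739, 0.674, -0.001, -0.002]
ft_force: [1.1, -0.4, -0.1]
width: 0.007
gripper_force: 0.0
```

Request:
arm_command([
  [[-1,0,-1],[0,0,0]],
  [[-1,0,-1],[0,0,0]],
  [[-1,0,0],[0,0,0]],
  [[0,0,0],[0,0,0]],
  [[0,0,0],[0,0,0]],
])

```text
clock: 28.3
position: [616.3, -310.0, 131.9]
tool_rot: [0.739, 0.673, -0.0, -0.002]
ft_force: [-0.5, 0.8, -0.1]
width: 0.0
gripper_force: 0.0
```

```bash
python3 - <<'E'
from h import *
im,d,p=snap("side","s3"); o=get_obs(); print(o["clock"],o["position"],o["ft_force"])
cv2.imwrite("pics/s3.png",cv2.resize(im[130:360,170:470,::-1],(780,598)))
E
```

```text
28.35 [ 616.43678921 -309.3957386   131.81738039] [ 0.30855372  0.59567501 -0.73696291]
```

View pics/s3.png

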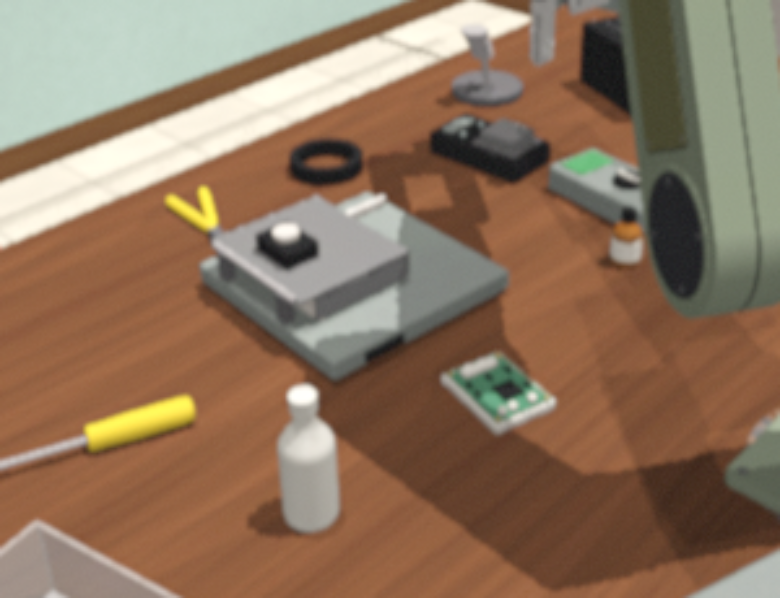

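The hood is flat shut (about 310,250), the key is back up (510,137), everything else is where it was, and the arm is clear.

```bash
python3 -c "
from plant import *
print(hand_in())"
```

```text
the job is handed in; nothing more can be done
None
```

I seated the board against both fences, shut the hood, held the key at its first click for 1.5 s, pressed it fully home and let it back up, then handed the job in at about 28 s with nothing else visibly disturbed (no verdict was returned).

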